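Pin up and lock the cell clamp

ROBOT

A 6-joint arm with a two-finger parallel gripper is mounted at the origin on a cart in front of the work surface, level with it; the furniture and walls round the work are solid. World frame = base frame: x ahead of the robot, y to its left, z up, the work surface at z = 0. Lengths are in m, angles in degrees, forces in N, time in s.
With the tool pointing down it reaches from about 0.35 to 0.875 m from the base axis. Payload 4.2 kg.
Tool frame: the origin (TCP) lies midway between the tips of the shut fingers; the grasp point (between the pads) lies 19 mm behind it; z points along the fingers, y is the line along which they close (so a half turn about z gives the same grasp; the last joint's range is limited). The gripper opens to 87 mm and grips with 3 to 60 N. Pads are 19 mm wide; open, the fingers measure 117 mm over their backs; the gripper's body (75 mm by 190 mm) begins 51 mm behind the grasp point.
Start: joints at [-50.672, 22.042, 0.453, 0, -68.411, -14.817], TCP at [0.259, -0.569, 0.223] pointing down, gripper open.
Joint ranges: [-179.83, 179.83], [-69.29, 118.12], [-61.27, 80.66], [-181.25, 117.63], [-171.15, -9.14], [-177.46, 177.46]. Speed limits (degrees/s): [159.86, 159.86, 180, 180, 180, 180].

INTERFACE

Orientations are given as [roll, pitch, yaw] about the fixed x, y, z axes, in that order (R = Rz(yaw) Ry(pitch) Rx(roll)).
In Python, from workcell import env gives the robot as it stands. The module is installed in compiled form; this text tells all that it offers. Calls block until the motion is done:
- env.goto(position, orientation): joint-space move of the TCP to a pose.
- env.move_straight(position, rotation=None, rate=0.15, force_limit=None): straight line of the TCP; rotation=None keeps the orientation; rate is the mean speed in m/s. With force_limit (N) it stops when the force on the tool has changed by that much, and returns True; else False.
- env.set_joints(angles): joint-space move.
- env.gripper_to(opening, grasp_force=None): opening from 0.0 (shut) to 1.0 (fully open); grasp_force is the grip in N (None keeps the last); returns when the fingers have stopped.
- env.dwell(seconds).
- env.inverse_kinematics(position, orientation): joint angles nearest the present ones, or None.
- env.read_state(): the state.
- env.grab_frame(name): name is "side" or "top"; returns a dict with "image" (384x512x3 uint8, blue, green, red), "fx", "fy", "cx", "cy" (pixels), "position" and "orientation" of the camera in the world. Camera axes: x right, y up, looking along -z (the intrinsics and any distortion apply to the point x, -y, -z); pixel columns grow to the right and rows downward; lengths in m; the calibration is good to about 2 mm. A picture is of the moment at which its call begins. There is no depth.
A pose or a line that the arm cannot do raises env.Unreachable and nothing moves.
- env.close_job(): hands the job in; it is judged then, once.
Trained networks look in a picture, given as the dict that the camera call returned (one of the last four; its "shot" number tells which), for a name from the list of things; names that differ only in an ending like _2 or _b are one class to them, and where a whole thing is asked for, a point or a joint stands for the part that bears it (a point fixed in the world has none). Each returns a list of dicts, best first, with "score" (0 to 1); they miss things now and then, are a little off and sometimes report something else, mostly with a low value. They report only what shows in the picture. A call takes as long as a camera call.
- env.search_frame(picture, thing): "xyz" ([x, y, z] in m, in world coordinates, good to about 4 mm: the middle of the surface that is visible of it).
- env.trace(picture, thing): "mask" (384x512 bool, what is visible of it).
The state is a dict: "clock": time; "joint_positions": joint angles; "qvel": joint speeds; "joint_torque": joint torques, N m; "position": TCP position; "tool_rot": TCP orientation; "force": force on the tool from outside, world axes, zero at the start; "wrist_torque": the same for the moment, N m; "opening": opening from 0.0 (shut) to 1.0 (fully open); "finger_force": force on a finger pad.
Only numpy, scipy, OpenCV 4.12 (cv2) and the standard library are available. Lean on these libraries where they do the work, as an engineer would, in place of code of your own. Each camera call takes 0.05 s, during which the arm holds its last target. There are 200 camera calls.

TASK

Get the cell clamp pinned and locked: slide its keeper fully open (to the left) by the black tab on top, then push every locking pin that lies on the bench through all three uprights, from the side nearest the robot, one pin to a hole (any hole), until its flat handle is home against the front upright. When all of the pins are home, slide the keeper fully back to the right so that it locks them, and leave the bottles, box and glassware around where they are.

Things in the scene. Friction and masses are not known exactly. Their poses are not given: they have to be found in the camera images.
- clamp: Fixed clamp: three upright aluminium plates, 206 wide (y), tops 68 above the bench, at x = -4 to 4, 33 to 41, 62 to 70, on a foot 8 thick (x = -10 to 84). Origin: on the bench, mid front plate. +x is the way pins go in (roughly away from the robot), +y left. Each plate has four chamfered round holes, diameter 17, in line along x at y = -82.5, -27.5, 27.5, 82.5, z = 45.
- hole1 (a point): centre of the rightmost (y = -82.5) hole on the front face of the front upright; axes as the clamp's
- hole2 (a point): centre of the second from the right (y = -27.5) hole on the front face of the front upright; axes as the clamp's
- hole3 (a point): centre of the second from the left (y = 27.5) hole on the front face of the front upright; axes as the clamp's
- hole4 (a point): centre of the leftmost (y = 82.5) hole on the front face of the front upright; axes as the clamp's
- keeper (a joint): Steel keeper sheet at clamp x = 6 to 11, behind the front plate. Travel in m: 0 locked, 0.016 fully open, hard stops at both; grows towards the clamp's +y. About 2.5 N friction, stays where left. Starts shut or nearly. Open, its 19 square openings line up with the holes, otherwise it blocks them; with pins home it slides back over their waists.
- keeper_tab (a point): centre of the keeper's black tab, a block 14 (x) x 22 (y) x 26 (z) standing over the front upright, moving with the keeper; its centre is 88 above the bench, top at 101; the plates' tops are at 68. Axes as the clamp's.
- pin1_handle (a point): First steel locking pin, 120 g; may be absent. Point: centre of its flat black handle, 44 long x 22 wide x 14 thick. +x runs from handle to nose; z is normal to the flat. A round shaft of diameter 14 runs 84 from the handle's front face (nose 106 ahead of the point; last 8 taper to 7), with a waist of diameter 7 from 7 to 18 past that face. Lies level on the bench at first, axis 7 up.
- pin2_handle (a point): Another, identical steel locking pin, 120 g; may be absent. Point: centre of its flat black handle, 44 long x 22 wide x 14 thick. +x runs from handle to nose; z is normal to the flat. A round shaft of diameter 14 runs 84 from the handle's front face (nose 106 ahead of the point; last 8 taper to 7), with a waist of diameter 7 from 7 to 18 past that face. Lies level on the bench at first, axis 7 up.
- pin3_handle (a point): Another, identical steel locking pin, 120 g; may be absent. Point: centre of its flat black handle, 44 long x 22 wide x 14 thick. +x runs from handle to nose; z is normal to the flat. A round shaft of diameter 14 runs 84 from the handle's front face (nose 106 ahead of the point; last 8 taper to 7), with a waist of diameter 7 from 7 to 18 past that face. Lies level on the bench at first, axis 7 up.
- pin4_handle (a point): Another, identical steel locking pin, 120 g; may be absent. Point: centre of its flat black handle, 44 long x 22 wide x 14 thick. +x runs from handle to nose; z is normal to the flat. A round shaft of diameter 14 runs 84 from the handle's front face (nose 106 ahead of the point; last 8 taper to 7), with a waist of diameter 7 from 7 to 18 past that face. Lies level on the bench at first, axis 7 up.
- strips: Small cardboard box 26 x 60 x 45 standing loose on the bench; a bystander. Origin under its centre.
- dish: Petri dish 65 across, 15 high, loose on the bench; a bystander. Origin under its centre.
- flask: Conical flask 83 across, 130 high, loose on the bench; a bystander. Origin under its centre.

How it is judged (in metres and radians):
On the way, in this order (a step that is already met when the one before it is completed fails the run):
1. the keeper is slid fully open (within 2 mm) (value of joint keeper above 0.014 m), for 0.2 s.
2. every pin is through all the uprights with its handle home against the front one (within 5 mm) (x of pin1_handle in the frame of clamp between -0.031 and -0.021 m and y of pin1_handle in the frame of clamp between -0.09 and 0.09 m and z of pin1_handle in the frame of clamp between 0.039 and 0.051 m and angle between the x axis of each of pin1_handle, pin2_handle, pin3_handle, pin4_handle and the x axis of clamp, either way round below 0.08 rad and x of pin2_handle in the frame of clamp between -0.031 and -0.021 m and y of pin2_handle in the frame of clamp between -0.09 and 0.09 m and z of pin2_handle in the frame of clamp between 0.039 and 0.051 m and x of pin3_handle in the frame of clamp between -0.031 and -0.021 m and y of pin3_handle in the frame of clamp between -0.09 and 0.09 m and z of pin3_handle in the frame of clamp between 0.039 and 0.051 m and x of pin4_handle in the frame of clamp between -0.031 and -0.021 m and y of pin4_handle in the frame of clamp between -0.09 and 0.09 m and z of pin4_handle in the frame of clamp between 0.039 and 0.051 m), for 0.2 s.
At the end, for the whole second after the job is handed in: Every pin present is through one line of holes, handle within 5 mm of the front upright and pin along the holes (within 0.08 rad), at rest; the keeper is back at its locked end (within 2 mm) (all of step 2 and linear speed of each of pin1, pin2, pin3, pin4 below 0.02 m/s and value of joint keeper below 0.002 m); the robot touches nothing.
It fails at once if the small box is pushed more than 6 cm or knocked over (distance of strips from where it was at the start of the episode above 0.06 m or angle between strips's own z axis and vertical above 0.6 rad).
It fails at once if the petri dish is pushed more than 6 cm or knocked over (distance of dish from where it was at the start of the episode above 0.06 m or angle between dish's own z axis and vertical above 0.6 rad).
It fails at once if the conical flask is pushed more than 6 cm or knocked over (distance of flask from where it was at the start of the episode above 0.06 m or angle between flask's own z axis and vertical above 0.6 rad).
Of pin1, pin2, pin3, pin4 only 3 to 4 are there at a start; the rules pass over those that are not, and their reading is None.
At some moment in a run one of pin1, pin2, pin3, pin4 may be knocked a few centimetres aside while the robot is not near it.
Once in a run the grip may slacken for a moment while it holds something.
It also fails if it takes over 210 s, if anything falls off the work surface, if the arm or the gripper's body presses on something with over 40 N, if the wrist force passes 120 N, or if a joint passes its speed limit or range.

## Working session

There is one attempt and no reset: what is moved stays moved. The work goes in short steps, each a Python script; the robot and the scene stay as the last script left them, time stands still between calls to the robot, and variables do not carry over. Pictures are saved under pics/ and viewed, at most 14 in all, crops included, and the job is handed in when it is done.

```bash
mkdir -p pics; python3 - <<'E'
from workcell import env
import cv2,numpy as np
for n in ("top","side"):
    p=env.grab_frame(n); cv2.imwrite(f"pics/{n}0.png",p["image"])
    print(n,p["fx"],p["fy"],p["cx"],p["cy"],p["position"],p["orientation"],[k for k in p])
    for t in ("clamp","keeper","keeper_tab","pin1_handle","hole1","hole4","strips","dish","flask"):
        try:
            for d in env.search_frame(p,t)[:6]: print(t,np.round(d["xyz"],4),round(d["score"],2))
        except Exception as e: print(t,repr(e))
s=env.read_state(); print(s)
E
```

```text
top 486.70473703632746 486.70473703632746 255.27597900315547 196.03124128216726 [ 0.42823531 -0.02804553  1.65588598] [  3.45136157   1.14647731 -89.76885029] ['image', 'fx', 'fy', 'cx', 'cy', 'position', 'orientation', 'shot']
clamp [0.6144 0.0126 0.0223] 0.56
keeper [0.5874 0.0217 0.0608] 0.54
keeper [ 0.4732 -0.3026  0.0116] 0.25
keeper_tab [0.5863 0.0231 0.0653] 0.68
pin1_handle [0.4451 0.056  0.0124] 0.61
pin1_handle [0.61   0.0139 0.0275] 0.59
pin1_handle [0.5265 0.4368 0.0426] 0.31
hole1 [0.6141 0.01   0.0224] 0.68
hole4 [0.6141 0.01   0.0224] 0.68
strips [0.5269 0.4377 0.0421] 0.63
strips [ 0.4333 -0.426   0.0145] 0.29
dish [ 0.4336 -0.4271  0.0154] 0.88
flask [ 0.5455 -0.4525  0.0466] 0.82
side 405.5891372060997 405.5891372060997 255.25961197843677 182.6573397986981 [0.20842294 1.03995834 0.73494904] [  58.98836388    0.88520456 -164.59940204] ['image', 'fx', 'fy', 'cx', 'cy', 'position', 'orientation', 'shot']
clamp [0.6024 0.0511 0.0457] 0.58
keeper [0.5898 0.0344 0.0687] 0.58
keeper [0.4454 0.0574 0.0088] 0.42
keeper [ 0.4323 -0.4182  0.0172] 0.22
keeper_tab [0.589  0.034
[... 325 characters left out ...]
0527] 0.83
{'clock': 1.0, 'joint_positions': array([-5.06716051e+01,  2.20399139e+01,  4.52820191e-01,  3.69388751e-04,
       -6.84100382e+01, -1.48179820e+01]), 'qvel': array([ 0.08605016, -0.04898073,  0.00613665, -0.02038696,  0.10205349,
        0.01874995]), 'joint_torque': array([-3.05061467e-04, -3.90474737e+01,  1.87625331e+01,  4.22451407e+00,
        1.54660537e-02, -2.42191709e-05]), 'position': array([ 0.25931613, -0.56864936,  0.22257098]), 'tool_rot': array([-1.79997140e+02,  4.01441063e-04, -1.55489451e+02]), 'force': array([ 0.99067749,  0.90896058, -0.4681135 ]), 'wrist_torque': array([0.05966137, 0.03401526, 0.02824198]), 'finger_force': 0.0, 'opening': 0.9978789917581387}
```

View pics/top0.png

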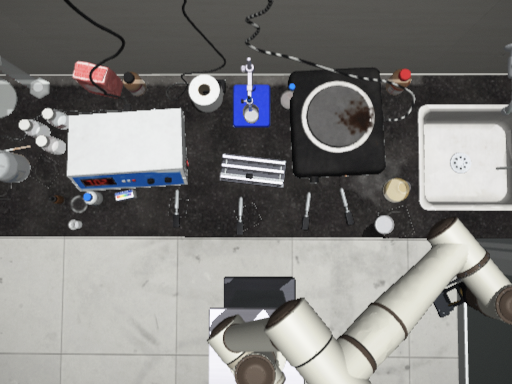

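View pics/side0.png

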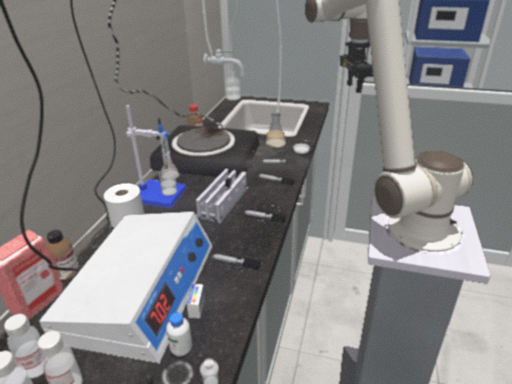

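The top picture shows four pins: shafts at about (177,205), (240,212), (307,210) and (346,205), with dark handles. The clamp is at (253,170) and the tab is on its front plate. Next I'll zoom in.

```bash
cat > h.py <<'E'
from workcell import env
import cv2,numpy as np
from scipy.spatial.transform import Rotation as R
def rot(o): return R.from_euler('xyz',o,degrees=True).as_matrix()
def ray(p,u,v,z):
    d=rot(p["orientation"])@np.array([(u-p["cx"])/p["fx"],-(v-p["cy"])/p["fy"],-1.])
    c=np.array(p["position"]); return c+d*(z-c[2])/d[2]
def proj(p,X):
    c=rot(p["orientation"]).T@(np.asarray(X,float)-p["position"])
    return np.array([p["cx"]-p["fx"]*c[0]/c[2], p["cy"]+p["fy"]*c[1]/c[2]])
E
python3 - <<'E'
from h import *
p=env.grab_frame("top"); im=p["image"]
def up(a,f): return cv2.resize(a,None,fx=f,fy=f,interpolation=cv2.INTER_CUBIC)
a=up(im[145:195,205:305],8)
b=up(im[180:235,165:360],4); b=cv2.convertScaleAbs(b,alpha=1.8,beta=10)
c=np.zeros((620,800,3),np.uint8); c[:400,:800]=a; c[400:620,:780]=b
cv2.imwrite("pics/crop0.png",c[:600])
s=env.grab_frame("side"); q=s["image"]
cv2.imwrite("pics/crop1.png",np.vstack([up(q[155:235,185:285],5)]))
for pic in (p,s):
  for t in ("pin1","clamp","keeper_tab","pin1_handle"):
    try:
      for d in env.trace(pic,t)[:6]:
        m=d["mask"]; ys,xs=np.nonzero(m); print(t,round(d["score"],2),m.sum(),xs.min(),xs.max(),ys.min(),ys.max(),xs.mean().round(1),ys.mean().round(1))
    except Exception as e: print(t,repr(e))
E
```

```text
pin1 ValueError('it knows: clamp, dish, flask, hole, keeper, keeper_tab, pin1_handle, pin2_handle, pin3_handle, pin4_handle, strips')
clamp 0.61 1678 220 285 154 186 252.1 170.8
clamp 0.41 90 221 267 173 179 247.3 176.5
keeper_tab 0.68 86 231 281 174 181 255.8 177.5
keeper_tab 0.18 201 340 353 189 225 346.7 209.3
pin1_handle 0.61 138 237 243 199 233 240.2 217.5
pin1_handle 0.61 182 173 179 192 227 176.3 212.1
pin1 ValueError('it knows: clamp, dish, flask, hole, keeper, keeper_tab, pin1_handle, pin2_handle, pin3_handle, pin4_handle, strips')
clamp 0.97 1744 196 247 169 224 221.2 196.8
keeper_tab 0.52 82 214 232 178 213 226.1 187.2
pin1_handle 0.48 178 246 285 211 221 269.2 215.7
```

View pics/crop0.png

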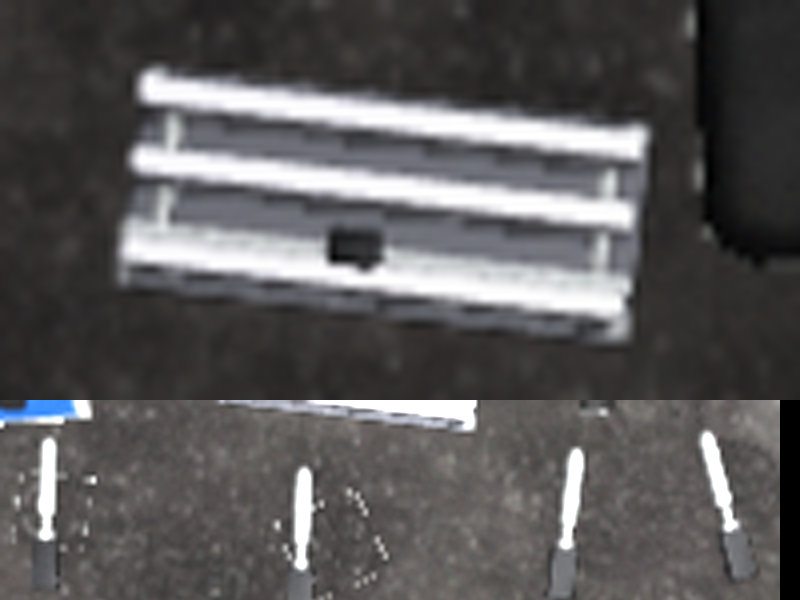

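View pics/crop1.png

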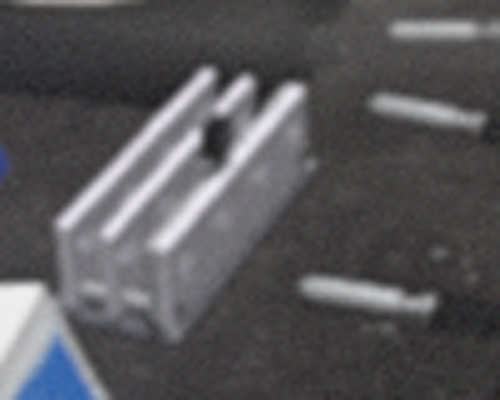

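The zoom shows the clamp at a yaw of about -6°, and all four pins pointing roughly toward it. The tab is near crop0 (355,247). Next I'll fit the poses sub-pixel by template.

```bash
cat >> h.py <<'E'
from scipy.optimize import minimize
def score(p,g,pts,pose,zs):
    "mean brightness at pose-transformed points (weighted)"
    x,y,a=pose; c,s=np.cos(a),np.sin(a)
    P,w=pts[:,:3],pts[:,3]
    W=np.c_[x+c*P[:,0]-s*P[:,1], y+s*P[:,0]+c*P[:,1], P[:,2]]
    C=(W-p["position"])@rot(p["orientation"])
    u=p["cx"]-p["fx"]*C[:,0]/C[:,2]; v=p["cy"]+p["fy"]*C[:,1]/C[:,2]
    I=cv2.remap(g,u.astype(np.float32)[None],v.astype(np.float32)[None],cv2.INTER_CUBIC)[0]
    return I[w>0].mean()-I[w<0].mean()
def rect(x0,x1,y0,y1,z,w,n=1e-3):
    X,Y=np.meshgrid(np.arange(x0+n/2,x1,n),np.arange(y0+n/2,y1,n)); X=X.ravel();Y=Y.ravel()
    return np.c_[X,Y,np.full(X.size,z),np.full(X.size,w)]
def fit(p,pts,p0,d=(.004,.004,.03)):
    g=cv2.GaussianBlur(cv2.cvtColor(p["image"],cv2.COLOR_BGR2GRAY),(0,0),.5).astype(np.float32)
    f=lambda q: -score(p,g,pts,q,0)
    best=None
    for s in (1,-1):
        S=np.array([p0]+[np.add(p0,np.eye(3)[i]*d[i]*s) for i in range(3)])
        r=minimize(f,p0,method="Nelder-Mead",options=dict(initial_simplex=S,xatol=1e-5,fatol=1e-4))
        r=minimize(f,r.x,method="Nelder-Mead")
        if best is None or r.fun<best.fun: best=r
    return best.x,-best.fun
H=.103
CL=np.vstack([rect(a,b,-H,H,.068,1) for a,b in((-.004,.004),(.033,.041),(.062,.070))]+
 [rect(a,b,-H,H,.068,-1) for a,b in((-.012,-.004),(.020,.033),(.041,.062),(.070,.076))]+
 [rect(a,b,s*H-.004+.004*s,s*H+.004+.004*s,.068,-1) for a,b in((-.004,.004),(.033,.041),(.062,.070)) for s in(1,-1)])
# pin, origin = handle centre
PIN=np.vstack([rect(.040,.098,-.007,.007,.008,1),rect(.098,.106,-.005,.005,.008,1),rect(.022,.029,-.007,.007,.008,1),
 rect(.029,.040,-.0035,.0035,.008,1),
 rect(.022,.110,-.014,-.007,.008,-1),rect(.022,.110,.007,.014,.008,-1),rect(.107,.116,-.007,.007,.008,-1),rect(.0,.022,-.010,.010,.014,-1)])
def guess(p,nose,back,z=.007):
    A,B=ray(p,*nose,z),ray(p,*back,z); d=A-B; a=np.arctan2(d[1],d[0])
    return np.array([A[0]-.106*np.cos(a),A[1]-.106*np.sin(a),a])
def pins(p,gs):
    return [fit(p,PIN,g) for g in gs]
E
python3 - <<'E'
from h import *
p=env.grab_frame("top"); s=env.grab_frame("side")
A=ray(p,220,178,.068);B=ray(p,284,184,.068)
c0=np.array([*(A+B)[:2]/2,np.arctan2(*(A-B)[1::-1])-np.pi/2]); print(c0)
for q in (p,s):
    for start in (c0,):
        x,v=fit(q,CL,start); print("clamp",x.round(4),np.degrees(x[2]).round(2),v)
f=lambda u,v:(165+u/4,180+(v-400)/4)
gs=[guess(p,f(*n),f(*b)) for n,b in(((48,437),(46,540)),((304,466),(301,570)),((576,448),(567,545)),((707,432),(732,528)))]
for g in gs:
    for q in (p,s):
        x,v=fit(q,PIN,g); print("pin",g.round(4),x.round(4),np.degrees(x[2]).round(1),round(v,1))
np.save("pins.npy",np.array(gs))
g=fit(p,CL,c0)[0]
# tab: darkest pixels near front plate top
im=cv2.resize(p["image"][168:184,230:275],None,fx=8,fy=8,interpolation=cv2.INTER_CUBIC).mean(2)
ys,xs=np.nonzero(im<60); k=(ys>20); print("dark",xs.min(),xs.max(),ys.min(),ys.max(),len(xs))
u,v=230+(xs.mean()+.5)/8-.5,168+(ys.mean()+.5)/8-.5; print("tab px",u,v,ray(p,u,v,.101),ray(p,u,v,.095))
E
```

```text
[ 0.57320395  0.01522787 -0.09156193]
clamp [ 0.5796  0.0187 -0.1145] -6.56 116.33386993408203
clamp [ 0.5783  0.0158 -0.1173] -6.72 70.66217041015625
pin [ 0.444   0.2729 -0.0057] [ 0.4427  0.2749 -0.0184] -1.1 104.0
pin [ 0.444   0.2729 -0.0057] [ 0.4434  0.2723 -0.0403] -2.3 81.3
pin [ 0.4199  0.0563 -0.023 ] [ 0.4188  0.0582 -0.0297] -1.7 105.5
pin [ 0.4199  0.0563 -0.023 ] [ 0.4195  0.0553 -0.0543] -3.1 71.9
pin [ 0.4362 -0.1667 -0.0947] [ 0.4368 -0.1632 -0.123 ] -7.0 103.0
pin [ 0.4362 -0.1667 -0.0947] [ 0.4371 -0.1671 -0.1394] -8.0 57.5
pin [ 0.4529 -0.3133  0.2472] [ 0.4535 -0.3115  0.2563] 14.7 101.8
pin [ 0.4529 -0.3133  0.2472] [ 0.455  -0.315   0.2394] 13.7 44.8
dark 0 314 38 127 2575
tab px 244.44172330097086 178.37803398058253 [0.57856811 0.03845943 0.101     ] [0.57914822 0.03871606 0.095     ]
```

```bash
cat >> h.py <<'E'
CP=np.array([.579,.0172,-.116])
def load():
    import os
    return np.load("clamp.npy") if os.path.exists("clamp.npy") else CP
def c2w(q,C=None):
    x,y,a=load() if C is None else C; c,s=np.cos(a),np.sin(a)
    return np.array([x+c*q[0]-s*q[1],y+s*q[0]+c*q[1],q[2]])
def w2c(W,C=None):
    x,y,a=load() if C is None else C; c,s=np.cos(a),np.sin(a); d=np.array(W[:2])-[x,y]
    return np.array([c*d[0]+s*d[1],-s*d[0]+c*d[1],W[2]])
def ori(a): return [180,0,np.degrees(a)]
def st(msg=""):
    s=env.read_state(); print(msg,"t%.1f"%s["clock"],"pos",s["position"].round(4),"cl",w2c(s["position"]).round(4),"F",s["force"].round(1),"op %.3f ff %.1f"%(s["opening"],s["finger_force"])); return s
E
python3 - <<'E'
from h import *
p=env.grab_frame("top")
t=w2c(ray(p,248.9,175.4,.099)); print("tab clamp",t)
a=load()[2]
assert abs(t[0])<.012 and abs(t[1])<.06
env.goto(c2w([0,t[1],.25]),ori(a)); st()
print(env.read_state()["joint_positions"].round(1))
env.gripper_to(.65)
print(env.move_straight(c2w([0,t[1],.078]),rate=.12,force_limit=8)); st()
env.gripper_to(0,grasp_force=15); st("grip")
q=w2c(env.read_state()["position"])
print(env.move_straight(c2w([0,q[1]+.025,.078]),rate=.03,force_limit=18)); st("slid")
E
```

```text
tab clamp [0.00852235 0.00809771 0.099     ]
 t4.0 pos [0.5799 0.0245 0.2499] cl [1.000e-04 7.400e-03 2.499e-01] F [-0.3 -0.4 -0.7] op 1.001 ff 0.0
[ 18.4  16.7  -3.5   0.  -69.9  64.9]
False
 t6.3 pos [0.5805 0.0254 0.0788] cl [0.0005 0.0083 0.0788] F [-0.  -0.7  0. ] op 0.649 ff 0.0
grip t7.0 pos [0.5801 0.025  0.0788] cl [0.0002 0.0079 0.0788] F [-1.4 -1.   4.8] op 0.251 ff 25.9
True
slid t7.5 pos [0.5811 0.0337 0.0788] cl [0.0002 0.0167 0.0788] F [ 0.3 -2.   2.1] op 0.249 ff 24.0
```

```bash
python3 - <<'E'
from h import *
env.gripper_to(0,grasp_force=30)
q=w2c(env.read_state()["position"])
for i in range(3):
    print(env.move_straight(c2w([0,q[1]+.020,.078]),rate=.02,force_limit=25)); st("slid")
env.dwell(.3); st()
E
```

```text
True
slid t8.2 pos [0.581  0.0337 0.0788] cl [0.0001 0.0166 0.0788] F [-0.1 -3.2  2.3] op 0.247 ff 38.5
True
slid t8.7 pos [0.581  0.0336 0.0788] cl [0.0001 0.0165 0.0788] F [-0.  -4.   3.5] op 0.243 ff 39.2
True
slid t9.2 pos [0.5809 0.0335 0.0788] cl [0.     0.0164 0.0788] F [ 0.1 -3.5  3. ] op 0.248 ff 39.6
 t9.5 pos [0.581  0.0335 0.0788] cl [0.0001 0.0164 0.0788] F [-0.4 -2.4  1.9] op 0.249 ff 39.6
```

```bash
python3 - <<'E'
from h import *
a=load()[2]
env.gripper_to(.45); q=w2c(env.read_state()["position"])
env.move_straight(c2w([0,q[1],.16]),rate=.2); env.gripper_to(0)
r=[]
for s in (1,-1):
    env.move_straight(c2w([-.003,s*.150,.16]),rate=.25)
    env.move_straight(c2w([-.003,s*.150,.052]),rate=.2,force_limit=8)
    hit=env.move_straight(c2w([-.003,s*.105,.052]),rate=.02,force_limit=4); 
    y=w2c(st(hit)["position"])[1]; r.append(y)
    env.move_straight(c2w([-.003,s*.150,.052]),rate=.1)
    env.move_straight(c2w([-.003,s*.150,.18]),rate=.25)
print(r,"centre y offset",np.mean(r),"half",(r[0]-r[1])/2)
# park away left of view, look
env.goto([.40,-.30,.30],ori(a))
p=env.grab_frame("top"); cv2.imwrite("pics/c2.png",cv2.resize(p["image"][145:195,205:305],None,fx=8,fy=8,interpolation=cv2.INTER_CUBIC)); st()
E
```

```text
True t13.9 pos [0.5893 0.1483 0.0504] cl [-0.005   0.1314  0.0504] F [-0.7  0.6 -0.2] op 0.005 ff 0.0
True t18.6 pos [ 0.5628 -0.0936  0.0517] cl [-0.0032 -0.1119  0.0517] F [ 1.2 -1.7  1.1] op 0.007 ff 0.7
[np.float64(0.13142644404805134), np.float64(-0.11192945646419905)] centre y offset 0.009748493791926147 half 0.1216779502561252
 t20.9 pos [ 0.4004 -0.2993  0.2986] cl [-0.1407 -0.335   0.2986] F [-0.5  0.1 -0.2] op 0.006 ff 0.0
```

View pics/c2.png

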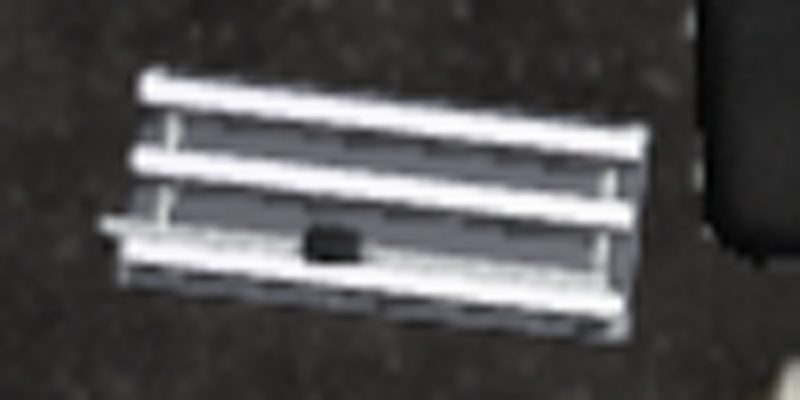

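The keeper now sticks out to the left of the front plate, and the tab is at crop px 331 where it was 355. That is only about 10 mm of travel, so I'll regrip and measure stop to stop.

```bash
python3 - <<'E'
from h import *
a=load()[2]
env.gripper_to(.6)
env.goto(c2w([0,.0164,.16]),ori(a))
env.move_straight(c2w([0,.0164,.079]),rate=.15,force_limit=8)
env.gripper_to(0,grasp_force=40); st("grip")
for d in (.03,-.03,.03):
    for k in range(2):
        q=w2c(env.read_state()["position"])
        h=env.move_straight(c2w([0,q[1]+d,.079]),rate=.03,force_limit=22); st(h)
env.dwell(.3)
env.gripper_to(.5); st("open")
env.move_straight(c2w([0,.0164,.16]),rate=.2)
E
```

```text
grip t24.8 pos [0.5811 0.0336 0.0794] cl [0.0002 0.0165 0.0794] F [-1.5  0.8  2.2] op 0.245 ff 40.2
True t25.2 pos [0.5811 0.0337 0.0794] cl [0.0001 0.0167 0.0794] F [ 1.  -1.7  3.1] op 0.249 ff 5.3
True t25.6 pos [0.5811 0.0337 0.0794] cl [0.0001 0.0166 0.0794] F [-0.2 -2.7  2.2] op 0.248 ff 41.6
True t26.3 pos [0.5793 0.0177 0.0794] cl [0.0002 0.0005 0.0794] F [-1.6  2.6  2.7] op 0.246 ff 41.5
True t26.7 pos [0.5793 0.0177 0.0793] cl [0.0002 0.0005 0.0793] F [-1.7  2.2  3.5] op 0.249 ff 41.0
True t27.3 pos [0.5811 0.0337 0.0794] cl [0.0002 0.0166 0.0794] F [ 0.6 -2.6  3.2] op 0.248 ff 41.5
True t27.7 pos [0.581  0.0336 0.0794] cl [0.0001 0.0166 0.0794] F [-0.1 -2.8  2.9] op 0.247 ff 41.6
open t28.7 pos [0.5807 0.0333 0.0793] cl [-0.0001  0.0162  0.0793] F [0.  0.9 0.3] op 0.498 ff 0.0
```

```bash
python3 - <<'E'
from h import *
a=load()[2]
env.gripper_to(0); r=[]
for s in (1,-1):
    env.move_straight(c2w([-.007,s*.135,.12]),rate=.3)
    env.move_straight(c2w([-.007,s*.135,.052]),rate=.2,force_limit=8)
    hit=env.move_straight(c2w([-.007,s*.105,.052]),rate=.02,force_limit=4); 
    r.append(w2c(st(hit)["position"])[1])
    env.move_straight(c2w([-.007,s*.135,.052]),rate=.1)
    env.move_straight(c2w([-.007,s*.135,.13]),rate=.25)
d=np.mean(r);print(r,d,"half",(r[0]-r[1])/2)
# front face at two ys -> yaw,x
f=[]
for y in (-.055,.055):
    env.move_straight(c2w([-.05,y,.13]),rate=.3)
    env.move_straight(c2w([-.05,y,.05]),rate=.2,force_limit=8)
    hit=env.move_straight(c2w([0,y,.05]),rate=.02,force_limit=4)
    f.append(w2c(st(hit)["position"])[0])
    env.move_straight(c2w([-.04,y,.05]),rate=.1)
    env.move_straight(c2w([-.04,y,.13]),rate=.25)
dy=np.degrees((f[1]-f[0])/.11);print(f,"yaw corr deg",-dy)
E
```

```text
True t32.4 pos [0.5851 0.13   0.0517] cl [-0.007   0.1127  0.0517] F [0.1 0.4 1.4] op 0.006 ff 0.7
True t35.9 pos [ 0.5589 -0.0929  0.0517] cl [-0.0072 -0.1117  0.0517] F [ 0.2 -2.2  0.9] op 0.004 ff 0.7
[np.float64(0.11270407926380557), np.float64(-0.11168989440217388)] 0.0005070924308158489 half 0.11219698683298973
True t39.4 pos [ 0.5586 -0.036   0.0493] cl [-0.0141 -0.0552  0.0493] F [ 0.   0.1 -0.5] op 0.006 ff 0.0
True t43.0 pos [0.5711 0.0732 0.0493] cl [-0.0143  0.0547  0.0493] F [-0.5 -0.8  0.5] op 0.003 ff 0.0
[np.float64(-0.014124308925578557), np.float64(-0.014324999045758225)] yaw corr deg 0.10453360796607511
```

```bash
cat >> h.py <<'E'
def look(i):
    "fresh estimate of pin i handle pose (top camera, bias-corrected)"
    p=env.grab_frame("top"); x,v=fit(p,PIN,np.load("pins.npy")[i]); x=x.copy(); x[0]-=.0009; x[1]-=.0010
    print("pin",i,x.round(4),"deg %.1f score %.0f"%(np.degrees(x[2]),v)); return x,v
def pick(x,zt=.003):
    env.gripper_to(.65)
    env.goto([x[0],x[1],.10],ori(x[2]))
    h=env.move_straight([x[0],x[1],zt],rate=.12,force_limit=10)
    env.gripper_to(0,grasp_force=50); s=st("grip %s"%h)
    env.move_straight([x[0],x[1],s["position"][2]+.09],rate=.12); t=st("lift")
    return s["position"][2], .22<t["opening"]<.29
def insert(hy,zg,grip_off=0.,x0=-.140):
    a=load()[2]; z=zg+.038
    env.goto(c2w([x0,hy,z+.05]),ori(a)); env.move_straight(c2w([x0,hy,z]),rate=.12)
    s=st("pre"); 
    if not .22<s["opening"]<.29: return False
    for dy,dz in ((0,0),(.001,0),(-.001,0),(0,.001),(0,-.001),(.0015,.0015),(-.0015,.0015),(.0015,-.0015),(-.0015,-.0015)):
        q=w2c(env.read_state()["position"])
        env.move_straight(c2w([q[0],hy+dy,z+dz]),rate=.05)
        h=env.move_straight(c2w([-.016,hy+dy,z+dz]),rate=.045,force_limit=14)
        s=st("ins %s %s"%(dy,dz)); q=w2c(s["position"])
        if q[0]>-.036+grip_off or not .22<s["opening"]<.29: break
        env.move_straight(c2w([q[0]-.004,hy+dy,z+dz]),rate=.05)
    return q[0]
HY=[.0825,.0275,-.0275,-.0825]
E
python3 - <<'E'
from h import *
C=CP.copy(); C[:2]=c2w([-.0004,.0005,0],CP)[:2]; C[2]=-.1142; np.save("clamp.npy",C)
env.goto([.40,-.10,.30],ori(C[2]))
P=[look(i) for i in range(4)]
x,v=look(0)
zg,ok=pick(x); print(zg,ok)
E
```

```text
pin 0 [ 0.4418  0.2737 -0.0155] deg -0.9 score 100
pin 1 [ 0.4185  0.0572 -0.0297] deg -1.7 score 101
pin 2 [ 0.4468 -0.1713 -0.2073] deg -11.9 score 2
pin 3 [ 0.4526 -0.3124  0.2544] deg 14.6 score 98
pin 0 [ 0.4418  0.2737 -0.0159] deg -0.9 score 100
grip False t49.6 pos [0.4418 0.2737 0.0031] cl [-0.1651  0.2387  0.0031] F [-0.2  0.   1. ] op 0.247 ff 50.0
lift t50.5 pos [0.4413 0.2732 0.0923] cl [-0.1656  0.2381  0.0923] F [ 0.3 -0.5 -1. ] op 0.249 ff 50.0
0.0031004479922530775 True
```

```bash
python3 - <<'E'
s=open('h.py').read()
s=s.replace('''    s=st("pre"); 
''','''    env.dwell(.3); s=st("pre"); e=(c2w([x0,hy,z])-s["position"]); e=w2c(c2w([0,0,0])+e); print("err",e.round(4)); y0=hy; z0=z; hy=hy+e[1]; z=z+e[2]
''')
open('h.py','w').write(s)
E
python3 - <<'E'
from h import *
print(insert(HY[0],.0031))
E
```

```text
pre t52.0 pos [0.4493 0.1159 0.0417] cl [-0.1397  0.0828  0.0417] F [-0.2 -0.4 -0.8] op 0.243 ff 50.0
err [-0.0003 -0.0003 -0.0006]
ins 0 0 t54.5 pos [0.561  0.1019 0.0396] cl [-0.0271  0.0816  0.0396] F [-1.3  1.2  3.9] op 0.246 ff 50.0
-0.027147524498256432
```

```bash
cat >> h.py <<'E'
def finish(hy):
    q=w2c(env.read_state()["position"])
    h=env.move_straight(c2w([q[0]+.008,q[1],q[2]]),rate=.03,force_limit=25); st("push %s"%h)
    env.gripper_to(.48); q=w2c(st("rel")["position"])
    env.move_straight(c2w([q[0],q[1],.13]),rate=.2)
def rear(hy):
    "press on the back of the handle with shut fingers; home when TCP x is about -.058"
    env.gripper_to(0); env.move_straight(c2w([-.085,hy,.13]),rate=.25)
    env.move_straight(c2w([-.085,hy,.040]),rate=.2,force_limit=8)
    h=env.move_straight(c2w([-.045,hy,.040]),rate=.03,force_limit=15); st("rear %s"%h)
    env.move_straight(c2w([-.085,hy,.040]),rate=.2); env.move_straight(c2w([-.085,hy,.13]),rate=.25)
E
python3 - <<'E'
from h import *
finish(HY[0]); rear(HY[0])
x,v=look(1)
if v>80:
    zg,ok=pick(x)
    if ok: print(insert(HY[1],zg))
E
```

```text
push True t54.8 pos [0.5609 0.102  0.0396] cl [-0.0272  0.0816  0.0396] F [-2.2  1.7  4.2] op 0.246 ff 50.0
rel t55.5 pos [0.5604 0.1014 0.0388] cl [-0.0276  0.0811  0.0388] F [-0.   0.5  0.3] op 0.478 ff 0.0
rear True t59.1 pos [0.5303 0.1048 0.038 ] cl [-0.058   0.0809  0.038 ] F [-0.   0.3  0.5] op 0.005 ff 0.0
pin 1 [ 0.4162  0.0574 -0.0354] deg -2.0 score 26
```

```bash
python3 - <<'E'
from h import *
env.goto([.40,.22,.30],ori(load()[2]))
p=env.grab_frame("top"); cv2.imwrite("pics/t3.png",p["image"][100:250,120:420].repeat(2,0).repeat(2,1))
for i in (1,2,3): look(i)
x,v=look(1)
if v>80:
    zg,ok=pick(x)
    if ok: print(insert(HY[1],zg))
E
```

```text
pin 1 [ 0.418   0.0573 -0.0313] deg -1.8 score 104
pin 2 [ 0.4407 -0.1831  0.131 ] deg 7.5 score 4
pin 3 [ 0.4526 -0.3124  0.2545] deg 14.6 score 101
pin 1 [ 0.4179  0.0572 -0.0302] deg -1.7 score 104
grip False t64.9 pos [0.4179 0.0572 0.0031] cl [-0.1642  0.0209  0.0031] F [-1.2  0.3  2. ] op 0.248 ff 50.0
lift t65.8 pos [0.4172 0.0569 0.0924] cl [-0.1649  0.0205  0.0924] F [-1.   0.4 -1.3] op 0.247 ff 50.0
pre t66.9 pos [0.4431 0.0612 0.0417] cl [-0.1397  0.0277  0.0417] F [ 0.2 -0.5 -2.8] op 0.248 ff 50.0
err [-0.0003 -0.0002 -0.0006]
ins 0 0 t69.4 pos [0.5547 0.0474 0.0396] cl [-0.0272  0.0267  0.0396] F [-1.5  1.9  3.8] op 0.243 ff 50.0
-0.027196910140876333
```

View pics/t3.png

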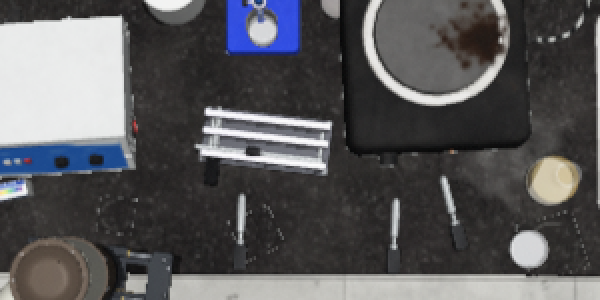

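Pin 2 has been knocked: its nose is now at about full-frame (318,199) and its handle at (317,229). Pin 1 is in hole 3; I'll finish it, then take pin 2.

```bash
python3 - <<'E'
from h import *
finish(HY[1]); rear(HY[1])
env.goto([.40,.22,.30],ori(load()[2]))
p=env.grab_frame("top"); P=np.load("pins.npy"); P[2]=guess(p,(317.7,199),(317,222)); np.save("pins.npy",P); print(P[2])
look(3); x,v=look(2)
if v>80:
    zg,ok=pick(x)
    if ok: print(insert(HY[2],zg))
E
```

```text
push True t69.7 pos [0.5547 0.0474 0.0396] cl [-0.0272  0.0267  0.0396] F [-3.2  2.1  5. ] op 0.250 ff 50.0
rel t70.4 pos [0.5541 0.047  0.0386] cl [-0.0277  0.0262  0.0386] F [-0.3  0.5  0.5] op 0.473 ff 0.0
rear True t74.0 pos [0.5239 0.0502 0.0378] cl [-0.0581  0.026   0.0378] F [ 0.4  0.4 -0.8] op 0.004 ff 0.0
[ 0.41215862 -0.20241754 -0.03397091]
pin 3 [ 0.4526 -0.3124  0.2546] deg 14.6 score 101
pin 2 [ 0.411  -0.201  -0.0562] deg -3.2 score 102
grip False t80.4 pos [ 0.4111 -0.201   0.0031] cl [-0.1416 -0.2365  0.0031] F [-0.6 -0.6  1.8] op 0.244 ff 50.0
lift t81.3 pos [ 0.4102 -0.2008  0.0923] cl [-0.1425 -0.2364  0.0923] F [ 0.1  0.9 -2. ] op 0.247 ff 50.0
pre t83.0 pos [0.4369 0.0065 0.0417] cl [-0.1396 -0.0273  0.0417] F [ 0.8  0.5 -1.3] op 0.246 ff 50.0
err [-0.0004 -0.0002 -0.0006]
ins 0 0 t85.6 pos [ 0.5485 -0.0072  0.0395] cl [-0.0271 -0.0282  0.0395] F [-2.   2.3  3.2] op 0.243 ff 50.0
-0.027074724642056253
```

```bash
python3 - <<'E'
from h import *
finish(HY[2]); rear(HY[2])
env.goto([.40,.22,.30],ori(load()[2]))
x,v=look(3)
if v>80:
    zg,ok=pick(x)
    if ok:
        q=insert(HY[3],zg); print(q)
        if q>-.033: finish(HY[3]); rear(HY[3])
E
```

```text
push True t85.9 pos [ 0.5486 -0.0072  0.0395] cl [-0.027  -0.0282  0.0395] F [-3.1  2.   4.2] op 0.243 ff 50.0
rel t86.6 pos [ 0.5478 -0.0075  0.0385] cl [-0.0278 -0.0286  0.0385] F [ 1.1 -0.1 -0.9] op 0.479 ff 0.0
rear True t90.2 pos [ 0.5175 -0.0044  0.0376] cl [-0.0582 -0.0289  0.0376] F [ 0.2  0.2 -0.1] op 0.003 ff 0.0
pin 3 [ 0.4527 -0.3125  0.256 ] deg 14.7 score 101
grip False t97.0 pos [ 0.4527 -0.3125  0.0031] cl [-0.0875 -0.3425  0.0031] F [-0.7  0.7  0.4] op 0.249 ff 50.0
lift t97.9 pos [ 0.4519 -0.3121  0.0923] cl [-0.0883 -0.3422  0.0923] F [-0.8  0.3 -1.1] op 0.244 ff 50.0
pre t99.8 pos [ 0.4306 -0.0482  0.0417] cl [-0.1396 -0.0824  0.0417] F [ 0.1 -0.3 -1.5] op 0.248 ff 50.0
err [-0.0004 -0.0001 -0.0006]
ins 0 0 t102.4 pos [ 0.5421 -0.0617  0.0395] cl [-0.0273 -0.0831  0.0395] F [-1.3  0.9  4.9] op 0.250 ff 50.0
-0.02730034910341275
push False t102.8 pos [ 0.5423 -0.062   0.0391] cl [-0.0271 -0.0833  0.0391] F [-16.4   8.7  15.6] op 0.240 ff 50.0
rel t103.5 pos [ 0.5501 -0.0627  0.0394] cl [-0.0192 -0.0832  0.0394] F [ 0.   0.3 -0.6] op 0.478 ff 0.0
rear True t107.1 pos [ 0.5115 -0.0587  0.0376] cl [-0.058  -0.0836  0.0376] F [ 0.3 -0.1 -0.3] op 0.007 ff 0.0
```

All four are home by the rear-press check (about -0.058 each). Now I'll close the keeper.

```bash
python3 - <<'E'
from h import *
a=load()[2]
env.gripper_to(.6)
env.goto(c2w([0.0004,.0159,.16]),ori(a))
env.move_straight(c2w([0.0004,.0159,.079]),rate=.15,force_limit=8)
env.gripper_to(0,grasp_force=40); st("grip")
for k in range(3):
    q=w2c(env.read_state()["position"])
    h=env.move_straight(c2w([0.0004,q[1]-.03,.079]),rate=.03,force_limit=25); st(h)
q=w2c(env.read_state()["position"])
env.gripper_to(.5); st("open")
env.move_straight(c2w([0.0004,q[1],.20]),rate=.2)
env.goto([.40,.30,.30],ori(a)); env.dwell(.3)
p=env.grab_frame("top"); s=env.grab_frame("side"); st()
up=lambda a,f: cv2.resize(a,None,fx=f,fy=f,interpolation=cv2.INTER_CUBIC)
cv2.imwrite("pics/end.png",np.hstack([up(p["image"][145:205,205:305],4),up(s["image"][155:235,185:285],3)]))
E
```

```text
grip t110.9 pos [0.5811 0.0336 0.0794] cl [0.0006 0.016  0.0794] F [-0.6 -0.2  2.6] op 0.246 ff 40.2
True t111.6 pos [0.5793 0.0178 0.0794] cl [0.0007 0.0002 0.0794] F [-0.   2.9  2.5] op 0.244 ff 40.7
True t112.0 pos [0.5794 0.0179 0.0794] cl [0.0007 0.0002 0.0794] F [-1.3  4.8  2.7] op 0.244 ff 40.9
True t112.4 pos [0.5794 0.0179 0.0793] cl [0.0007 0.0003 0.0793] F [-1.   3.7  2.7] op 0.248 ff 41.5
open t113.1 pos [0.5794 0.0181 0.0793] cl [0.0007 0.0004 0.0793] F [0.  0.3 0.1] op 0.499 ff 0.0
 t115.6 pos [0.4003 0.2997 0.2999] cl [-0.2094  0.2598  0.2999] F [ 0.1 -0.3 -0.5] op 0.500 ff 0.0
```

View pics/end.png

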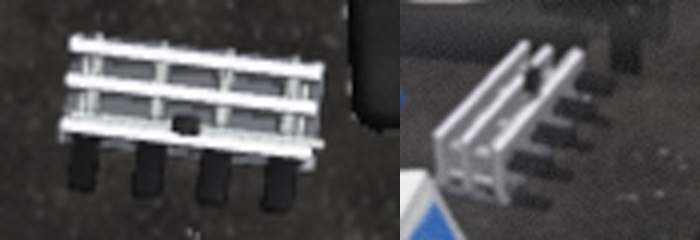

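The picture shows four handles flush against the front plate at about (82,165), (148,170), (212,177) and (280,185). The tab is at (186,124), and the keeper no longer sticks out on the left. Handing in.

```bash
python3 -c "
from h import *
print(env.close_job())"
```

```text
the job is handed in; nothing more can be done
None
```

All four pins are home in the clamp, the keeper is slid back to its locked end, and the job was handed in at about 116 s; the hand-in gave no verdict.

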